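# Gauge the right tube and spray-mark it

## Task

Of the four grey tubes in the wooden rack, pick the one whose length fits the steel length gauge, nearly filling the space between its two red end plates, and lay it (do not drop it) in the gauge's two blue V-blocks and let go of it. Then press the red cap of the spray can beside the gauge fully down to mark the tube, not before the tube is in place, and let the cap spring back up. Leave the other tubes in the rack and everything else where it is.

Things in the scene. Friction and masses are not known exactly. Their poses are not given: they have to be found in the camera images.
- tube_a: plain grey tube with dark end openings (closed, solid), diameter 32 mm, length 135 mm, lying level in a slot of the rack. Origin on its axis at mid-length; its x axis runs along the tube
- tube_b: plain grey tube with dark end openings (closed, solid), diameter 32 mm, length 185 mm, lying level in a slot of the rack. Origin on its axis at mid-length; its x axis runs along the tube
- tube_c: plain grey tube with dark end openings (closed, solid), diameter 32 mm, length 160 mm, lying level in a slot of the rack. Origin on its axis at mid-length; its x axis runs along the tube
- tube_d: plain grey tube with dark end openings (closed, solid), diameter 32 mm, length 110 mm, lying level in a slot of the rack. Origin on its axis at mid-length; its x axis runs along the tube
- rack: fixed wooden rack: board 150 x 290 x 12 mm with two rows of V-notches (14 mm thick, at x = -40 and +40 mm) making four slots 70 mm apart along its y axis; which tube lies in which slot varies. Tubes lie along its x axis, axis 52 mm above the table, the middle 66 mm clear of the notches. Origin: centre of the underside, on the table
- gauge: fixed length gauge: steel base 240 x 80 x 12 mm, two blue V-blocks (22 mm thick, at x = -50 and +50 mm, arms reaching about tube-axis height), two red end plates across its x axis (70 mm wide, tops 80 mm above the table, inner faces 174 mm apart, at x = -87 and +87 mm). A foot on its +y side carries the spray can. Origin: centre of the base's underside, on the table
- gauge_seat (a point): point midway between the two end plates where the centre of a tube seated in the V-blocks lies, 55 mm above the table; the tube lies along its x axis, z is up. Between the V-blocks 78 mm are clear for the fingers, down to the base 12 mm above the table
- cap_top (a point): centre of the flat top of the red round spray cap (diameter 36 mm), 153 mm above the table when up; it moves down with the cap. The yellow can (diameter 52 mm) is fixed upright, its axis 145 mm from the tube's seat to the gauge's +y side
- spray_cap (a joint): travel of the sprung cap in m: 0 up, 0.007 fully down; it starts to move at about 2 N and is fully down at about 5.5 N
- tape_roll: bystander: yellow tape roll, outer diameter 96 mm, 48 mm high, lying flat; origin at the centre of its underside
- steel_block: bystander: dark steel block 60 x 90 x 40 mm; origin at the centre of its underside
- magnet_base: bystander: steel magnet base 50 x 60 x 55 mm; origin at the centre of its underside
- wrench: bystander: wrench 180 mm long lying flat along its x axis; origin at the middle of its underside
Mind the look-alikes: they are no part of the job. What is shaped like the tube_c but purple is not meant.

How it is judged:
By the outcome, as a careful person would: the job done as asked, in the order asked, and still so for the second after the job is handed in, with the robot touching nothing.
It also fails if it takes over 48 s, if anything falls off the work surface, if the arm or the gripper's body presses on something with over 40 N, if the wrist force passes 120 N, or if a joint passes its speed limit or range.

## Robot

A 6-joint arm with a two-finger parallel gripper is mounted at the origin on the work surface. World frame = base frame: x ahead of the robot, y to its left, z up, the work surface at z = 0. Lengths are in mm, angles in rad, forces in N, time in s.
With the tool pointing down it reaches from about 350 to 875 mm from the base axis. Payload 4.2 kg.
Tool frame: the origin (TCP) lies midway between the tips of the shut fingers; the grasp point (between the pads) lies 19 mm behind it (arm.tcp_to_grasp is the distance from the TCP to the grasp point, in mm); z points along the fingers, y is the line along which they close (so a half turn about z gives the same grasp; the last joint's range is limited). The gripper opens to 85 mm and grips with 20 to 120 N. Pads are 22 mm wide; open, the fingers measure 114 mm over their backs; the gripper's body (76 mm by 85 mm) begins 54 mm behind the grasp point. The pads swing forward as they close: fully open they stand 13 mm farther back than shut.
Start: joints at [-1.056, 0.385, 0.008, 0, -1.194, -0.259], TCP at [158.154, -604.638, 231.312] pointing down, gripper open.
Joint ranges: [-3.14, 3.14], [-1.21, 2.06], [-1.07, 1.41], [-3.16, 2.05], [-2.99, -0.16], [-3.1, 3.1]. Speed limits (rad/s): [2.79, 2.79, 3.14, 3.14, 3.14, 3.14].

## Interface

Orientations are given as a unit quaternion [x, y, z, w].
In Python, from bench import arm, get_image gives the robot as it stands.
- The arm moves only by the tool drive_tool, never from a script. Its argument "deltas" is a list of rows, each a list of 2 entries, a list of its own where there are three numbers: the shift along the tool's x, y, z in cm, then the turn, a rotation vector about the tool's x, y, z in degrees. In form: [[[x, y, z], [ax, ay, az]], ...]. A call has 1 to 12 rows; each row shifts and turns the commanded pose from where the row before left it, along the tool's axes as they then stand; what a row does not reach is not made up. A row lasts 1/10 s, in which the tool goes at most 50 mm and 8.59 degrees, less where a joint would pass 70% of its speed; a pose out of reach is approached as far as the arm can. A call with a gripper value outside its range is refused whole. "claw" is the finger opening in cm, from 0 to 8.54, set as the call begins (left out, the last holds). The fingers move at their own pace and stop on an object; the grip force is fixed at half the most. Time passes only in rows, so rows that do not move let the fingers close. It gives the time, the measured TCP pose, the force, the opening and the grip force at its end, in the units of the state.
- arm.read_state(): the state, without advancing time (a new reading comes with each control period).
- get_image(name): name is "scene" or "side" or "wrist"; returns a dict with "img" (420x560x3 uint8, red, green, blue), "fx", "fy", "cx", "cy" (pixels), "eye" and "orientation" of the camera in the world; the wrist camera has in their place "mount" (4x4, takes a point from camera to tool coordinates, whose origin is the TCP and whose axes are the flange's). Camera axes: x right, y down, z forward; pixel columns grow to the right and rows downward; lengths in mm; the calibration is good to about 2 mm. A picture is of the moment at which its call begins: read the wrist's pose just before it. There is no depth.
- arm.job_done(): hands the job in; it is judged then, once.
The state is a dict: "clock": time; "joints": joint angles; "joint_vel": joint speeds; "joint_efforts": joint torques, N m; "position": TCP position; "ee_rot": TCP orientation; "contact_force": force on the tool from outside, world axes, zero at the start; "wrist_torque": the same for the moment, N m; "gripper_width": finger opening in mm; "grasp_force": force on a finger pad.
Only numpy, scipy, OpenCV 4.12 (cv2) and the standard library are available. Lean on these libraries where they do the work, as an engineer would, in place of code of your own. Each camera call takes 0.05 s, during which the arm holds its last target. There are 200 camera calls.

## Working session

There is one attempt and no reset: what is moved stays moved. The work goes in short steps, Python scripts to look and compute and a tool call to move; the robot and the scene stay as the last step left them, time stands still between calls to the robot, and variables do not carry over. Pictures are saved under pics/ and viewed, at most 10 in all, crops included, and the job is handed in when it is done.

Besides the shell and the picture viewer there is one more tool, called after "Emit:" as name(argument=value, ...), one argument or row to a line, values as JSON. drive_tool: Moves the arm, as the interface text tells. Its arguments: {"type":"object","properties":{"deltas":{"type":"array"},"claw":{"type":"number"}},"required":["deltas"]}

```bash
mkdir -p pics
python3 - <<'E'
from bench import arm,get_image
import cv2,json,numpy as np
s=arm.read_state();print(s['clock'],s['position'],s['ee_rot'],s['gripper_width'])
for n in('scene','side'):
    d=get_image(n);cv2.imwrite(f'pics/{n}0.png',d['img'][:,:,::-1])
    np.savez(f'{n}0.npz',**d);print(n,d['fx'],d['cx'],d['cy'],d['eye'],d['orientation'])
E
```

```text
0.0 [ 158.02873903 -604.0871566   230.21518519] [-1.27470733e-01  9.91841736e-01  1.07378356e-03 -1.74512382e-04] 85.67332499247385
scene 425.95054614500185 279.1332273426289 210.08558440218692 [ 970.24484592 -558.24602478 1229.49802457] [ 0.89855721  0.34318545 -0.09691956 -0.25578367]
side 436.9592087627072 274.2059676313776 205.36810659140414 [  116.88250526 -1075.80739171   904.30507518] [ 0.87056495 -0.17077132  0.07624722 -0.45512657]
```

View pics/scene0.png

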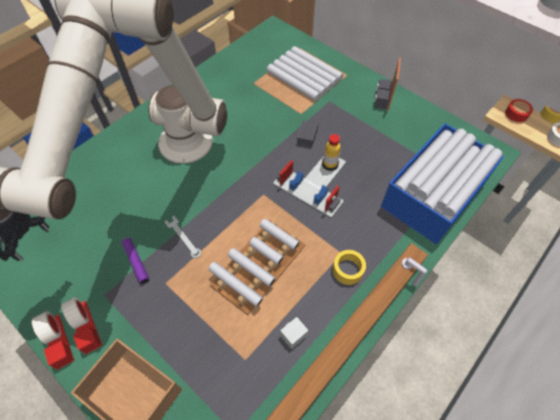

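View pics/side0.png

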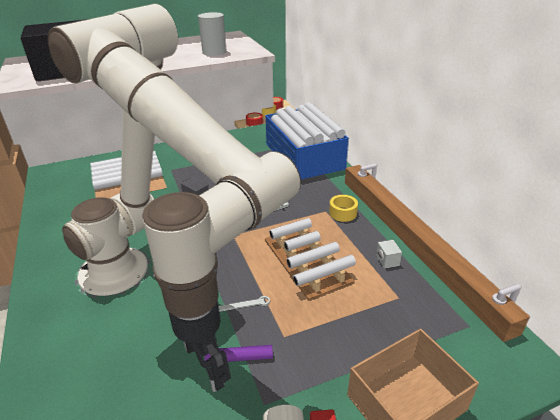

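The scene view shows the rack with tubes at about (280,234), (266,251), (252,267) and (236,285). The gauge is at (312,190) with the can at (332,155). The purple look-alike is at (135,260). The side view shows the rack, but the gauge is hidden behind the arm. Next I'll measure the tubes and gauge.

```bash
cat > h.py <<'E'
import numpy as np,cv2
from scipy.spatial.transform import Rotation as R
def ray(d,uv,z):
    uv=np.atleast_2d(uv).astype(float)
    r=np.c_[(uv[:,0]-d['cx'])/d['fx'],(uv[:,1]-d['cy'])/d['fy'],np.ones(len(uv))]
    w=R.from_quat(d['orientation']).apply(r)
    return d['eye']+w*((z-d['eye'][2])/w[:,2])[:,None]
def proj(d,p):
    c=R.from_quat(d['orientation']).inv().apply(np.atleast_2d(p)-d['eye'])
    return np.c_[c[:,0]/c[:,2]*d['fx']+d['cx'],c[:,1]/c[:,2]*d['fy']+d['cy']]
def blobs(m,amin):
    n,l,s,c=cv2.connectedComponentsWithStats(m.astype('uint8'))
    return [(l==i,s[i],c[i]) for i in range(1,n) if s[i,4]>=amin]
E
python3 - <<'E'
from h import *
np.set_printoptions(precision=1,suppress=True)
d=dict(np.load('scene0.npz'));im=d['img'];hsv=cv2.cvtColor(im,cv2.COLOR_RGB2HSV)
H,S,V=[hsv[...,i].astype(int) for i in range(3)]
roi=np.zeros(H.shape,bool);roi[210:310,200:305]=1
for m,st,c in blobs((S<60)&(V>120)&roi,60):
    ys,xs=np.nonzero(m);P=ray(d,np.c_[xs,ys],56)[:,:2];r=cv2.minAreaRect(P.astype('float32'))
    print('tube',c,st[4],np.array(r[0]),np.array(r[1]),r[2])
roi[:]=0;roi[120:225,265:355]=1
for nm,k,z in(('red',((H<6)|(H>172))&(S>130)&(V>90),80),('blue',(H>100)&(H<125)&(S>110)&(V>60),55),('yel',(H>18)&(H<32)&(S>130),100)):
    for m,st,c in blobs(k&roi,8):
        print(nm,c,st[4],ray(d,c,z)[0],ray(d,c,153)[0])
a=cv2.resize(im[125:315,200:360],None,fx=3.1,fy=3.1,interpolation=cv2.INTER_CUBIC)
cv2.imwrite('pics/crop1.png',a[:,:,::-1])
E
```

```text
tube [278.6 233.2] 430 [540.9 -81. ] [138.5  36.4] 4.184067249298096
tube [265.4 249.5] 372 [ 549.1 -149.5] [112.6  36.5] 4.519521236419678
tube [250.7 266.2] 574 [ 552.8 -220.1] [163.4  36.2] 3.6132407188415527
tube [234.8 283.1] 697 [ 554.8 -290.2] [190.4  34.5] 3.8155453205108643
red [333.9 138.8] 87 [444.2 323.8  80. ] [477.6 267.8 153. ]
red [285.4 171.4] 129 [411.4 101.4  80. ] [446.9  59.5 153. ]
red [331.8 195.8] 80 [588.2 127.7  80. ] [612.5  84.1 153. ]
blue [296.  180.3] 112 [450.9 111.4  55. ] [494.2  55.5 153. ]
blue [320.4 194.6] 104 [548.9 121.3  55. ] [584.1  64.6 153. ]
yel [332.1 150. ] 148 [479.7 264.9 100. ] [502.7 226.3 153. ]
yel [329.6 165.3] 40 [514.2 207.2 100. ] [535.6 171.3 153. ]
```

View pics/crop1.png

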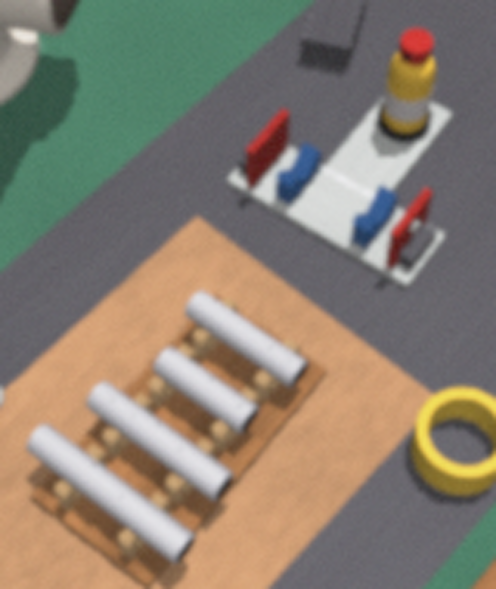

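The candidates, by measured length:

| Tube | Pixel (scene) | Length (mm) |
|---|---|---|
| tube_a | (279,233) | 138 |
| tube_d | (265,250) | 113 |
| tube_c | (251,266) | 163 |
| tube_b | (235,283) | 190 |

The 163 mm tube is tube_c (160 mm nominal). It fits the 174 mm gap with 14 mm to spare, while tube_b at 185 mm is too long. The crop confirms it: it is the second-longest tube, third from the gauge. The purple one is off the rack. I'll move above it now.

```bash
cat >> h.py <<'E'
def go(s,p,yaw):
    "shift in the present tool axes (cm), then turn about tool (deg) to tool-down with tool x at yaw+180"
    r=R.from_quat(s['ee_rot']); t=R.from_euler('z',yaw+180,degrees=True)*R.from_euler('x',180,degrees=True)
    print('pos',s['position'].round(1),'shift cm',(r.inv().apply(np.array(p)-s['position'])/10).round(2),'turn',(r.inv()*t).as_rotvec(degrees=True).round(2))
E
python3 - <<'E'
from h import *;from bench import arm
go(arm.read_state(),[550,-220,250],4)
E
```

```text
pos [ 158.  -604.1  230.3] shift cm [-47.64  27.26  -1.92] turn [ 0.11 -0.02 10.65]
```

Emit:
drive_tool(
  deltas=[
    [[-2,1,-1],[0,0,0]],
    [[-4,2.4,-0.9],[0,0,0]],
    [[-4.2,2.4,0],[0,0,0]],
    [[-4.2,2.4,0],[0,0,0]],
    [[-4.2,2.4,0],[0,0,0]],
    [[-4.2,2.4,0],[0,0,0]],
    [[-4.2,2.4,0],[0,0,0]],
    [[-4.2,2.4,0],[0,0,0]],
    [[-4.2,2.4,0],[0,0,0]],
    [[-4.2,2.4,0],[0,0,0]],
    [[-4.2,2.4,0],[0,0,0]],
    [[-3.8,2.3,0],[0,0,0]],
  ],
  claw=5.2,
)

```text
clock: 1.3
position: [550.7, -218.2, 249.9]
ee_rot: [-0.128, 0.992, 0.0, -0.0]
contact_force: [1.3, 0.0, -0.1]
gripper_width: 51.7
grasp_force: 0.0
```

Emit:
drive_tool(
  deltas=[
    [[0,0,0],[0,0,5.3]],
    [[0,0,0],[0,0,5.3]],
    [[0,0,0],[0,0,0]],
    [[0,0,0],[0,0,0]],
    [[0,0,0],[0,0,0]],
  ],
)

```text
clock: 1.8
position: [549.3, -220.3, 250.2]
ee_rot: [-0.036, 0.999, 0.0, -0.0]
contact_force: [-1.0, 0.5, -0.4]
gripper_width: 51.9
grasp_force: 0.0
```

Run:
```python
from h import *;from bench import arm,get_image
s=arm.read_state();d=get_image('wrist');print(s['clock'],s['joint_vel'].round(3) if hasattr(s['joint_vel'],'round') else s['joint_vel'])
go(s,[550,-220,250],4)
np.savez('w1.npz',**d,position=s['position'],ee_rot=s['ee_rot']);print(d['mount'])
cv2.imwrite('pics/w1.png',d['img'][:,:,::-1])
```

```text
1.8 [-0.003 -0.002  0.001 -0.     0.001 -0.006]
pos [ 549.3 -220.3  250.2] shift cm [-0.07  0.03  0.02] turn [ 0.01 -0.01  0.1 ]
[[ 6.05769235e-04 -9.61244069e-01 -2.75698155e-01  7.02501949e+01]
 [ 9.99999494e-01  3.60932168e-04  9.38798531e-04 -5.76507784e-01]
 [-8.02906188e-04 -2.75698584e-01  9.61243802e-01 -1.43838714e+02]
 [ 0.00000000e+00  0.00000000e+00  0.00000000e+00  1.00000000e+00]]
```

View pics/w1.png

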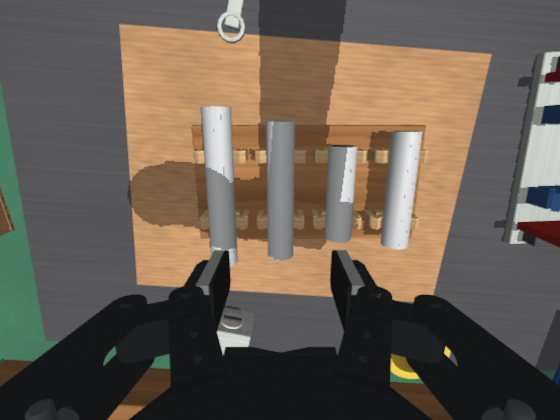

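The wrist view shows tube_c at columns 268–294, rows 122–259, vertical in the image and so in line with the fingers. Tube b is to its left, with d and a to its right. Now I'll measure its centre and axis.

```bash
cat >> h.py <<'E'
def wcam(d):
    d=dict(d);M=d['mount'];r=R.from_quat(d['ee_rot'])
    d['eye']=d['position']+r.apply(M[:3,3]);d['orientation']=(r*R.from_matrix(M[:3,:3])).as_quat();return d
E
python3 - <<'E'
from h import *
d=wcam(np.load('w1.npz'));hsv=cv2.cvtColor(d['img'],cv2.COLOR_RGB2HSV)
m=(hsv[...,1]<50)&(hsv[...,2]>85);roi=np.zeros(m.shape,bool);roi[100:280,195:425]=1
for b,st,c in blobs(m&roi,500):
    # per-row mid-line => axis; end rows => ends
    rows=np.arange(st[1]+8,st[1]+st[3]-8);mid=np.array([[(np.nonzero(b[r])[0][[0,-1]]).mean(),r] for r in rows])
    P=ray(d,mid,54)[:,:2];vx,vy,x0,y0=cv2.fitLine(P.astype('float32'),cv2.DIST_HUBER,0,.01,.01).ravel()
    e=ray(d,[[mid[0,0],st[1]],[mid[-1,0],st[1]+st[3]]],68)
    e2=ray(d,[[mid[0,0],st[1]],[mid[-1,0],st[1]+st[3]]],52)
    print(c.round(),st,'yaw',np.degrees(np.arctan(vy/vx)).round(2),'axis pt',x0,y0,'ends68',e[:,:2].round(1).tolist(),'ends52',e2[:,0].round(1))
E
```

```text
[219. 184.] [ 200  106   37  174 4440] yaw 4.1 axis pt 566.0592 -289.45416 ends68 [[465.1, -293.1], [667.4, -299.6]] ends52 [464.4 676.6]
[280. 188.] [ 266  121   29  140 3679] yaw 4.14 axis pt 561.25934 -219.56407 ends68 [[475.2, -225.8], [635.7, -214.2]] ends52 [475.  643.4]
[400. 188.] [ 381  131   41  119 3376] yaw 4.21 axis pt 542.91406 -80.360825 ends68 [[475.7, -92.3], [611.8, -80.2]] ends52 [475.6 618.3]
[340. 193.] [ 325  146   33   96 2588] yaw 4.06 axis pt 551.73724 -149.99535 ends68 [[496.1, -157.5], [606.5, -148.4]] ends52 [496.9 612.7]
```

Run:
```python
from h import *;from bench import arm
go(arm.read_state(),[555.5,-220,30],4.1)
```

```text
pos [ 549.3 -220.4  250.3] shift cm [-6.300e-01 -1.000e-02  2.203e+01] turn [ 0.   -0.01 -0.02]
```

Emit:
drive_tool(
  deltas=[
    [[-0.63,0,2],[0,0,0]],
    [[0,0,3.5],[0,0,0]],
    [[0,0,3.5],[0,0,0]],
    [[0,0,3],[0,0,0]],
    [[0,0,2.5],[0,0,0]],
    [[0,0,2],[0,0,0]],
    [[0,0,2],[0,0,0]],
    [[0,0,1.5],[0,0,0]],
    [[0,0,1],[0,0,0]],
    [[0,0,1],[0,0,0]],
    [[0,0,0],[0,0,0]],
    [[0,0,0],[0,0,0]],
  ],
)

```text
clock: 3.05
position: [556.2, -219.8, 30.7]
ee_rot: [-0.036, 0.999, -0.0, 0.0]
contact_force: [0.1, -0.2, 0.2]
gripper_width: 51.6
grasp_force: 0.0
```

Emit:
drive_tool(
  deltas=[
    [[0,0,0],[0,0,0]],
    [[0,0,0],[0,0,0]],
    [[0,0,0],[0,0,0]],
    [[0,0,0],[0,0,0]],
    [[0,0,0],[0,0,0]],
    [[0,0,0],[0,0,0]],
    [[0,0,0],[0,0,0]],
    [[0,0,0],[0,0,0]],
  ],
  claw=2,
)

```text
clock: 3.85
position: [556.6, -219.6, 31.4]
ee_rot: [-0.036, 0.999, -0.0, 0.001]
contact_force: [-0.7, 1.0, 5.4]
gripper_width: 30.8
grasp_force: 59.4
```

Emit:
drive_tool(
  deltas=[
    [[0,0,-1],[0,0,0]],
    [[0,0,-2],[0,0,0]],
    [[0,0,-3],[0,0,0]],
    [[0,0,-4],[0,0,0]],
    [[0,0,-4],[0,0,0]],
    [[0,0,-4],[0,0,0]],
    [[0,0,-3],[0,0,0]],
    [[0,0,-1],[0,0,0]],
  ],
)

```text
clock: 4.65
position: [557.0, -220.1, 254.5]
ee_rot: [-0.035, 0.999, -0.001, 0.003]
contact_force: [0.1, 0.9, -1.2]
gripper_width: 30.4
grasp_force: 59.4
```

Emit:
drive_tool(
  deltas=[
    [[0.8,2,0],[0,0,0]],
    [[0.8,3,0],[0,0,0]],
    [[0.8,3,0],[0,0,0]],
    [[0.8,3,0],[0,0,0]],
    [[0.8,3,0],[0,0,0]],
    [[0.8,3,0],[0,0,0]],
    [[0.8,2,0],[0,0,0]],
    [[0.4,1,0],[0,0,0]],
    [[0,0,0],[0,0,0]],
    [[0,0,0],[0,0,0]],
    [[0,0,0],[0,0,0]],
    [[0,0,0],[0,0,0]],
  ],
)

```text
clock: 5.85
position: [482.1, -25.1, 250.0]
ee_rot: [-0.035, 0.999, -0.0, -0.0]
contact_force: [0.3, 0.0, -1.4]
gripper_width: 30.4
grasp_force: 59.6
```

Run:
```python
from h import *;from bench import arm,get_image
s=arm.read_state();d=get_image('wrist');print(s['clock'],s['contact_force'].round(1),s['gripper_width'])
go(s,[500,116,100],5)
np.savez('w2.npz',**d,position=s['position'],ee_rot=s['ee_rot'])
cv2.imwrite('pics/w2.png',d['img'][:,:,::-1])
d=get_image('side');np.savez('side2.npz',**d);cv2.imwrite('pics/side2.png',d['img'][:,:,::-1])
```

```text
5.85 [ 0.3  0.  -1.4] 30.410568981332762
pos [482.1 -25.1 250. ] shift cm [-2.77 13.95 15.  ] turn [-0.01 -0.03 -1.02]
```

View pics/w2.png

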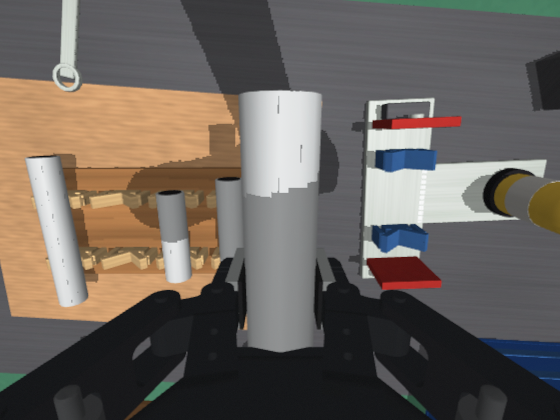

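The tube is held straight in the fingers (column 281). The gauge is at the right: base corners about (366,100), (433,98) and (362,279), red plates at (417,122) and (402,272), blue blocks at (405,160) and (399,237). I'll cast these.

```bash
python3 - <<'E'
from h import *
np.set_printoptions(precision=1,suppress=True)
d=wcam(np.load('w2.npz'));im=d['img'];hsv=cv2.cvtColor(im,cv2.COLOR_RGB2HSV)
H,S,V=[hsv[...,i].astype(int) for i in range(3)]
print('base12',ray(d,[[366,101],[433,98],[362,279]],12)[:,:2].tolist())
roi=np.zeros(H.shape,bool);roi[80:300,345:470]=1
for nm,k,z in(('red',((H<6)|(H>172))&(S>130)&(V>60),80),('blue',(H>98)&(H<125)&(S>110)&(V>40),55)):
    for m,st,c in blobs(k&roi,60):
        ct=cv2.findContours(m.astype('uint8'),0,2)[0][0];q=cv2.approxPolyDP(ct,2.5,True)[:,0]
        print(nm,st,'\n',np.c_[q,ray(d,q,z)[:,:2]])
s0=dict(np.load('scene0.npz'));print(proj(s0,[[500,116,55]]))
E
python3 - <<'E'
import cv2
im=cv2.imread('pics/w2.png')[80:300,345:560]
cv2.imwrite('pics/w2c.png',cv2.resize(im,None,fx=2.7,fy=2.7,interpolation=cv2.INTER_CUBIC))
E
```

```text
base12 [[376.80686655370016, 71.72416594594475], [367.7602606970916, 151.8831755494943], [615.1623648850643, 101.89616386691252]]
red [373 116  88  13 828] 
 [[460.  117.  391.5 150.4]
 [373.  121.  401.5  63.4]
 [373.  127.  407.3  64.4]
 [456.  126.  400.4 148.4]
 [460.  124.  398.2 152. ]]
red [ 367  257   75   33 1846] 
 [[367.  259.  553.1  80.3]
 [382.  289.  590.5 104. ]
 [440.  286.  581.7 172. ]
 [441.  281.  575.1 171.7]
 [416.  257.  546.7 136.2]]
blue [ 376  149   61   23 1172] 
 [[376.  152.  433.5  79.5]
 [376.  166.  449.   82. ]
 [385.  170.  452.8  93. ]
 [403.  167.  448.  112.9]
 [434.  169.  447.8 148.6]
 [436.  151.  427.7 146.5]
 [401.  149.  428.2 106.9]]
blue [ 372  224   56   28 1208] 
 [[373.  226.  520.8  89.8]
 [372.  239.  537.5  91.2]
 [382.  251.  552.4 106. ]
 [397.  244.  541.9 122.8]
 [426.  249.  545.9 159.7]
 [427.  233.  525.1 156.6]
 [414.  224.  514.8 138.6]
 [382.  225.  518.8 100.4]
 [381.  229.  523.9 100.1]]
[[308.1 187.5]]
```

View pics/w2c.png

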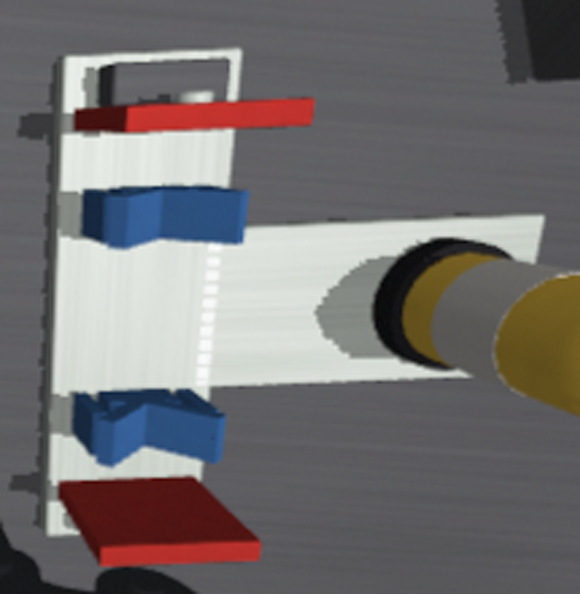

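The base corners give a 240.3 × 80.7 mm rectangle centred at (491.5,127). The red plates give a centre of (491,127). Yaw is about 6.8°, so I'll place the TCP at (492.4,127.3).

Run:
```python
from h import *;from bench import arm
go(arm.read_state(),[492.4,127.3,110],6.8)
```

```text
pos [482.  -24.9 250.1] shift cm [-2.1  15.12 14.01] turn [-0.   -0.02 -2.81]
```

Emit:
drive_tool(
  deltas=[
    [[-0.3,2,0],[0,0,0]],
    [[-0.4,3,0],[0,0,0]],
    [[-0.4,3,0],[0,0,0]],
    [[-0.4,3,0],[0,0,0]],
    [[-0.4,2.6,0],[0,0,0]],
    [[-0.2,1.5,1],[0,0,0]],
    [[0,0,2],[0,0,-1.4]],
    [[0,0,3],[0,0,-1.4]],
    [[0,0,3],[0,0,0]],
    [[0,0,3],[0,0,0]],
    [[0,0,2],[0,0,0]],
    [[0,0,0],[0,0,0]],
  ],
)

```text
clock: 7.15
position: [489.8, 125.9, 106.8]
ee_rot: [-0.059, 0.998, -0.002, -0.004]
contact_force: [-0.5, -0.3, -0.5]
gripper_width: 30.2
grasp_force: 59.6
```

Emit:
drive_tool(
  deltas=[
    [[0,0,0],[0,0,0]],
    [[0,0,0],[0,0,0]],
    [[0,0,0],[0,0,0]],
  ],
)

```text
clock: 7.45
position: [492.9, 128.1, 111.6]
ee_rot: [-0.06, 0.998, 0.001, 0.001]
contact_force: [0.2, -0.4, -1.1]
gripper_width: 30.6
grasp_force: 59.6
```

Run:
```python
from h import *;from bench import arm,get_image
s=arm.read_state()
go(s,[492.4,127.3,34.4],6.8)
d=get_image('wrist');np.savez('w3.npz',**d,position=s['position'],ee_rot=s['ee_rot'])
e=get_image('scene')
cv2.imwrite('pics/w3.png',np.hstack([cv2.resize(d['img'],(400,300)),cv2.resize(e['img'][120:230,255:375],(400,367),interpolation=cv2.INTER_CUBIC)[:300]])[:,:,::-1])
```

```text
pos [492.9 128.1 111.6] shift cm [ 0.08 -0.08  7.72] turn [0.06 0.15 0.05]
```

View pics/w3.png

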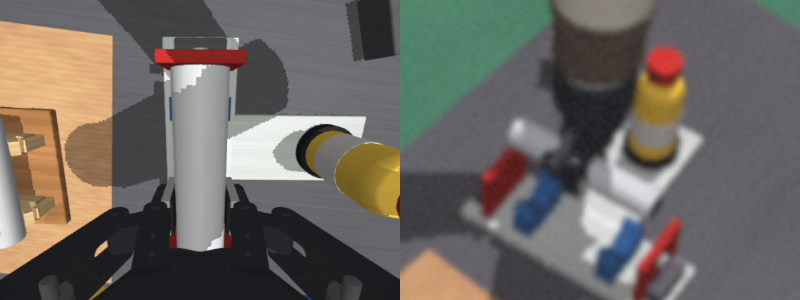

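The tube is centred over the gauge: its axis and the red plate centre are both at column ~200 of the half-size image. Quick numerical check of the plate, then I'll lower.

Run:
```python
from h import *
np.set_printoptions(precision=1,suppress=True)
d=wcam(np.load('w3.npz'));hsv=cv2.cvtColor(d['img'],cv2.COLOR_RGB2HSV)
H,S,V=[hsv[...,i].astype(int) for i in range(3)]
m=((H<6)|(H>172))&(S>130)&(V>60);m[120:]=0
for col in (225,240,320,335):
    r=np.nonzero(m[:,col])[0];v=V[r,col];print(col,r[[0,-1]],v.tolist())
b=blobs(m,100)[0];print(b[1],ray(d,[[b[1][0],75],[b[1][0]+b[1][2],75]],80)[:,:2])
g=(S<50)&(V>85);g[:,:200]=0
print('tube top row',[np.nonzero(g[85:140,c])[0][0]+85 for c in (265,280,295)],ray(d,[[280,93]],111.6+21+16)[:,:2])
c,s=np.cos(np.radians(6.8)),np.sin(np.radians(6.8))
for x in(-87,-95):print('pred',x,proj(d,[[491.3+x*c-y*s,127+x*s+y*c,80] for y in(-35,35)]))
print('pred tube end',proj(d,[[491.9-80*c,127.7-80*s,148]]))
```

```text
225 [69 91] [200, 214, 217, 217, 217, 217, 215, 215, 215, 215, 214, 214, 214, 214, 213, 213, 213, 206, 168, 114, 76, 76, 76]
240 [69 92] [127, 133, 135, 135, 134, 133, 134, 134, 133, 133, 132, 132, 132, 161, 215, 215, 216, 212, 175, 125, 76, 76, 76, 77]
320 [70 92] [135, 137, 136, 136, 136, 136, 136, 135, 134, 133, 133, 133, 133, 133, 132, 131, 131, 126, 103, 81, 76, 76, 77]
335 [70 93] [129, 133, 133, 133, 134, 134, 134, 134, 134, 134, 134, 133, 133, 134, 133, 133, 133, 129, 110, 88, 76, 76, 76, 74]
[ 216   68  129   31 2826] [[401.6  81.8]
 [393.2 151.3]]
tube top row [np.int64(90), np.int64(89), np.int64(90)] [[412.9 118. ]]
pred -87 [[215.5  89.7]
 [342.8  90. ]]
pred -95 [[214.6  73.9]
 [343.7  74.1]]
pred tube end [[281.   91.9]]
```

Emit:
drive_tool(
  deltas=[
    [[0.08,0,1],[0,0,0]],
    [[0,0,1.5],[0,0,0]],
    [[0,0,1.5],[0,0,0]],
    [[0,0,1.2],[0,0,0]],
    [[0,0,0.8],[0,0,0]],
    [[0,0,0.5],[0,0,0]],
    [[0,0,0.4],[0,0,0]],
    [[0,0,0.3],[0,0,0]],
    [[0,0,0],[0,0,0]],
    [[0,0,0],[0,0,0]],
    [[0,0,0],[0,0,0]],
  ],
)

```text
clock: 8.65
position: [491.6, 127.8, 38.7]
ee_rot: [-0.06, 0.998, 0.0, 0.0]
contact_force: [-0.0, 0.1, -1.5]
gripper_width: 30.6
grasp_force: 59.6
```

Emit:
drive_tool(
  deltas=[
    [[0,0,0.1],[0,0,0]],
    [[0,0,0.1],[0,0,0]],
    [[0,0,0.1],[0,0,0]],
    [[0,0,0],[0,0,0]],
    [[0,0,0],[0,0,0]],
  ],
)

```text
clock: 9.15
position: [491.3, 127.6, 35.3]
ee_rot: [-0.06, 0.998, -0.0, -0.0]
contact_force: [-0.0, 0.4, -0.7]
gripper_width: 30.6
grasp_force: 59.6
```

Emit:
drive_tool(
  deltas=[
    [[0,0,0.05],[0,0,0]],
    [[0,0,0.05],[0,0,0]],
    [[0,0,0],[0,0,0]],
    [[0,0,0],[0,0,0]],
  ],
)

```text
clock: 9.55
position: [491.4, 127.5, 34.7]
ee_rot: [-0.06, 0.998, -0.0, 0.0]
contact_force: [-1.4, -0.4, 4.9]
gripper_width: 30.7
grasp_force: 60.2
```

It touches down with about 6 N at the expected height. Releasing.

Emit:
drive_tool(
  deltas=[
    [[0,0,0],[0,0,0]],
    [[0,0,0],[0,0,0]],
    [[0,0,0],[0,0,0]],
    [[0,0,0],[0,0,0]],
    [[0,0,0],[0,0,0]],
    [[0,0,0],[0,0,0]],
  ],
  claw=5.5,
)

```text
clock: 10.15
position: [491.3, 127.7, 34.2]
ee_rot: [-0.06, 0.998, -0.0, -0.0]
contact_force: [-0.4, -0.1, -1.6]
gripper_width: 55.0
grasp_force: 0.0
```

Emit:
drive_tool(
  deltas=[
    [[0,0,-0.5],[0,0,0]],
    [[0,0,-1],[0,0,0]],
    [[0,0,-2],[0,0,0]],
    [[0,0,-3],[0,0,0]],
    [[0,0,-4],[0,0,0]],
    [[0,0,-4],[0,0,0]],
    [[0,0,-4],[0,0,0]],
    [[0,0,-3],[0,0,0]],
    [[0,0,-1.5],[0,0,0]],
    [[0,0,0],[0,0,0]],
    [[0,0,0],[0,0,0]],
    [[0,0,0],[0,0,0]],
  ],
)

```text
clock: 11.35
position: [490.5, 127.3, 263.0]
ee_rot: [-0.06, 0.998, -0.0, -0.001]
contact_force: [-0.0, 0.4, 0.3]
gripper_width: 55.0
grasp_force: 0.0
```

Run:
```python
from h import *;from bench import arm,get_image
np.set_printoptions(precision=1,suppress=True)
s=arm.read_state();d=get_image('wrist');np.savez('w4.npz',**d,position=s['position'],ee_rot=s['ee_rot'])
cv2.imwrite('pics/w4.png',d['img'][:,:,::-1])
e=get_image('scene');np.savez('scene4.npz',**e)
w=wcam(dict(d,position=s['position'],ee_rot=s['ee_rot']))
for n,q in(('w',w),('s',e)):
    hsv=cv2.cvtColor(q['img'],cv2.COLOR_RGB2HSV);H,S,V=[hsv[...,i].astype(int) for i in range(3)]
    m=((H<6)|(H>172))&(S>130)&(V>60)
    for b,st,c in blobs(m,30):
        if n=='w' or (300<c[0]<360 and 120<c[1]<160):
            print(n,st,c,ray(q,c,153)[0,:2],ray(q,c,147)[0,:2])
go(s,[474,271,190],6.8)
```

```text
w [247  99  68  12 781] [280.5 104.5] [404.7 117. ] [404.3 116.9]
w [ 416  187   48   42 1509] [440.  206.7] [472.6 267.6] [473.8 271.1]
w [ 251  242   58   28 1219] [279.7 257.7] [538.5 132.5] [541.2 132.8]
s [329 134  11  11  88] [333.9 138.9] [477.7 267.6] [474.9 272.2]
pos [490.5 127.3 263. ] shift cm [-0.1 14.5  7.3] turn [-0.  -0.1  0. ]
```

View pics/w4.png

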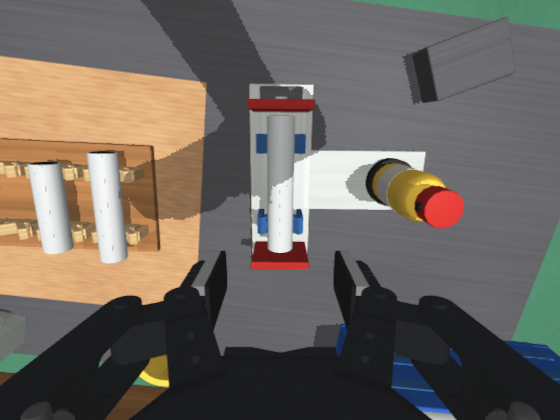

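The tube lies centred in both V-blocks between the red plates (column 281, rows 116–250). The cap's disc centre is at about (442,207), which gives (474,270). Next I'll close the fingers and go above the cap.

Emit:
drive_tool(
  deltas=[
    [[0,2,0],[0,0,0]],
    [[-0.1,3,0],[0,0,0]],
    [[0,3,0],[0,0,0]],
    [[0,3,0],[0,0,0]],
    [[0,2.4,0],[0,0,0]],
    [[0,1,1],[0,0,0]],
    [[0,0,2],[0,0,0]],
    [[0,0,2],[0,0,0]],
    [[0,0,2],[0,0,0]],
    [[0,0,0.5],[0,0,0]],
    [[0,0,0],[0,0,0]],
    [[0,0,0],[0,0,0]],
  ],
  claw=0,
)

```text
clock: 12.65
position: [475.7, 270.8, 189.9]
ee_rot: [-0.06, 0.998, 0.0, 0.0]
contact_force: [0.0, 0.6, 0.1]
gripper_width: -0.2
grasp_force: 0.0
```

Run:
```python
from h import *;from bench import arm
s=arm.read_state();print(s['gripper_width'],s['contact_force']);go(s,[474,270.5,157],6.8)
```

```text
-0.20298838138630157 [0.01455165 0.59178158 0.06901767]
pos [475.7 270.8 189.9] shift cm [ 0.17 -0.01  3.29] turn [0.01 0.05 0.05]
```

Emit:
drive_tool(
  deltas=[
    [[0.17,0,0.8],[0,0,0]],
    [[0,0,1],[0,0,0]],
    [[0,0,0.8],[0,0,0]],
    [[0,0,0.4],[0,0,0]],
    [[0,0,0.2],[0,0,0]],
    [[0,0,0.2],[0,0,0]],
    [[0,0,0.2],[0,0,0]],
    [[0,0,0],[0,0,0]],
    [[0,0,0],[0,0,0]],
  ],
)

```text
clock: 13.55
position: [473.5, 270.6, 153.5]
ee_rot: [-0.06, 0.998, 0.0, 0.0]
contact_force: [-0.8, 0.2, -0.6]
gripper_width: 0.4
grasp_force: 0.0
```

Emit:
drive_tool(
  deltas=[
    [[0,0,0.1],[0,0,0]],
    [[0,0,0.1],[0,0,0]],
    [[0,0,0.1],[0,0,0]],
    [[0,0,0.1],[0,0,0]],
    [[0,0,0.1],[0,0,0]],
    [[0,0,0.1],[0,0,0]],
    [[0,0,0],[0,0,0]],
    [[0,0,0],[0,0,0]],
  ],
)

```text
clock: 14.35
position: [473.6, 270.6, 147.5]
ee_rot: [-0.06, 0.998, 0.0, 0.0]
contact_force: [-0.8, -0.3, 4.0]
gripper_width: 0.3
grasp_force: 2.3
```

Emit:
drive_tool(
  deltas=[
    [[0,0,0.1],[0,0,0]],
    [[0,0,0.1],[0,0,0]],
    [[0,0,0],[0,0,0]],
    [[0,0,0],[0,0,0]],
  ],
)

```text
clock: 14.75
position: [473.7, 270.7, 146.1]
ee_rot: [-0.06, 0.998, 0.0, 0.0]
contact_force: [-2.9, 0.3, 8.2]
gripper_width: -0.6
grasp_force: 3.9
```

Emit:
drive_tool(
  deltas=[
    [[0,0,0.1],[0,0,0]],
    [[0,0,0],[0,0,0]],
    [[0,0,0],[0,0,0]],
    [[0,0,0],[0,0,0]],
  ],
)

```text
clock: 15.15
position: [473.7, 270.7, 146.0]
ee_rot: [-0.06, 0.998, 0.0, 0.001]
contact_force: [-4.3, -0.8, 11.8]
gripper_width: -0.0
grasp_force: 6.1
```

The cap is on its hard stop: z no longer falls, and the force is 12 N against the 5.5 N needed. Retracting.

Emit:
drive_tool(
  deltas=[
    [[0,0,-0.3],[0,0,0]],
    [[0,0,-0.5],[0,0,0]],
    [[0,0,-1],[0,0,0]],
    [[0,0,-2],[0,0,0]],
    [[0,0,-3],[0,0,0]],
    [[0,0,-3],[0,0,0]],
    [[0,-1,-2],[0,0,0]],
    [[0,-3,0],[0,0,0]],
    [[0,-4,0],[0,0,0]],
    [[0,-4,0],[0,0,0]],
    [[0,-2.5,0],[0,0,0]],
    [[0,0,0],[0,0,0]],
  ],
)

```text
clock: 16.35
position: [490.2, 124.0, 262.0]
ee_rot: [-0.058, 0.998, -0.0, -0.001]
contact_force: [0.1, 0.3, -0.2]
gripper_width: -0.1
grasp_force: 0.0
```

Emit:
drive_tool(
  deltas=[
    [[0,0,0],[0,0,0]],
    [[0,0,0],[0,0,0]],
    [[0,0,0],[0,0,0]],
  ],
)

```text
clock: 16.65
position: [490.7, 127.4, 262.1]
ee_rot: [-0.06, 0.998, -0.0, -0.0]
contact_force: [0.7, -0.8, -0.2]
gripper_width: -0.3
grasp_force: 0.0
```

Run:
```python
from h import *;from bench import arm,get_image
s=arm.read_state();d=get_image('wrist');e=get_image('scene')
cv2.imwrite('pics/w5.png',np.hstack([cv2.resize(d['img'],(400,300)),cv2.resize(e['img'][120:320,190:370],(400,444),interpolation=cv2.INTER_CUBIC)[:300]])[:,:,::-1])
print(s['clock'],s['position'],s['contact_force'])
```

```text
16.65 [490.69435695 127.44111053 262.10121035] [ 0.67316996 -0.77908639 -0.24681005]
```

View pics/w5.png

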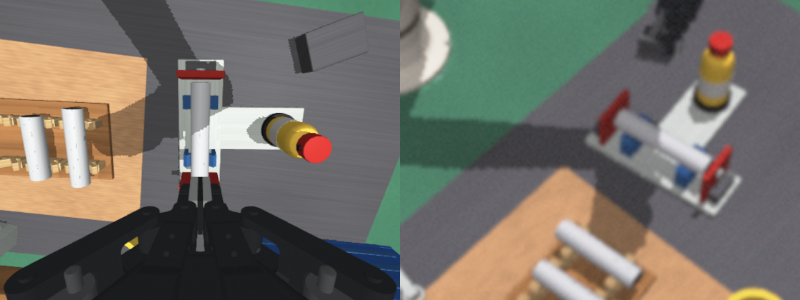

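The tube is seated between the plates at (200,130) in the wrist view, the cap is up at (314,149), and the other tubes visible here are still in the rack. Handing in.

```bash
python3 -c "
from bench import arm
print(arm.job_done())"
```

```text
the job is handed in; nothing more can be done
None
```

I laid tube_c (160 mm) in the gauge's V-blocks and released it, then pressed the spray cap to its stop and let it spring back. The job is handed in at about 17 s on the robot clock; the hand-in call gave no verdict.

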